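# Stagger washed bento trays before the fan

## Robot

A 6-joint arm with a two-finger parallel gripper is mounted at the origin on the work surface. World frame = base frame: x ahead of the robot, y to its left, z up, the work surface at z = 0. Lengths are in m, angles in rad, forces in N, time in s.
With the tool pointing down it reaches from about 0.375 to 0.925 m from the base axis. Payload 5.7 kg.
Tool frame: the origin (TCP) lies midway between the tips of the shut fingers; the grasp point (between the pads) lies 19 mm behind it; z points along the fingers, y is the line along which they close (so a half turn about z gives the same grasp; the last joint's range is limited). The gripper opens to 88 mm and grips with 3 to 60 N. Pads are 20 mm wide; open, the fingers measure 115 mm over their backs; the gripper's body (75 mm by 178 mm) begins 61 mm behind the grasp point.
Start: joints at [-1.324, 0.359, 1.51, -0, 1.272, -0.115], TCP at [0.212, -0.561, 0.223] pointing down, gripper open.
Joint ranges: [-2.97, 2.97], [-1.01, 2.36], [0.21, 2.38], [-0.96, 4.11], [0.2, 2.71], [-2.98, 2.98]. Speed limits (rad/s): [2.39, 2.39, 3.14, 3.14, 3.14, 3.14].

## Interface

Orientations are given as a unit quaternion [x, y, z, w].
In Python, from bench import move_ptp, servo_line, goto_joints, move_gripper, sleep, inverse_kinematics, capture, PlanningError, close_job, spot_in, silhouettes, current_clock, current_joint_pos, current_qvel, current_joint_torque, current_position, current_orientation, current_force, current_torque, current_finger_gap, current_grip_force gives the robot as it stands. Calls block until the motion is done:
- move_ptp(position, orientation): joint-space move of the TCP to a pose.
- servo_line(position, orientation=None, rate=0.15, contact_N=None): straight line of the TCP; orientation=None keeps the orientation; rate is the mean speed in m/s. With contact_N (N) it stops when the force on the tool has changed by that much, and returns True; else False.
- goto_joints(angles): joint-space move.
- move_gripper(opening): finger opening in m; the grip force is fixed at half the most; returns when the fingers have stopped.
- sleep(seconds).
- inverse_kinematics(position, orientation): joint angles nearest the present ones, or None.
- capture(name): name is "scene" or "top" or "wrist"; returns a dict with "image" (420x560x3 uint8, blue, green, red), "range_z" (420x560 float32, m along the optical axis (not along the pixel's ray), 0 where there is no reading), "intrinsics" (3x3 intrinsics, pixels), "R" (3x3) and "t" (3): a world point X has camera coordinates R X + t. Camera axes: x right, y down, z forward; pixel columns grow to the right and rows downward; lengths in m; the calibration is good to about 2 mm. A picture is of the moment at which its call begins.
A pose or a line that the arm cannot do raises PlanningError and nothing moves.
- close_job(): hands the job in; it is judged then, once.
Trained networks look in the newest picture that a camera, given by its name, has taken for a name from the list of things; names that differ only in an ending like _2 or _b are one class to them, and where a whole thing is asked for, a point or a joint stands for the part that bears it (a point fixed in the world has none). Each returns a list of dicts, best first, with "conf" (0 to 1); they miss things now and then, are a little off and sometimes report something else, mostly with a low value. They report only what shows in the picture. A call takes as long as a camera call. They do not tell look-alikes from the thing itself.
- spot_in(camera, query): "xy" ([column, row] in pixels, amid what is visible of it).
- silhouettes(camera, query): "region" (420x560 bool, what is visible of it) and "xy" ([column, row] in pixels, amid what is visible of it).
Readings, each from a call of its own:
- current_clock(): time.
- current_joint_pos(): joint angles.
- current_qvel(): joint speeds.
- current_joint_torque(): joint torques, N m.
- current_position(): TCP position.
- current_orientation(): TCP orientation.
- current_force(): force on the tool from outside, world axes, zero at the start.
- current_torque(): the same for the moment, N m.
- current_finger_gap(): finger opening in m.
- current_grip_force(): force on a finger pad.
Only numpy, scipy, OpenCV 4.12 (cv2) and the standard library are available. Lean on these libraries where they do the work, as an engineer would, in place of code of your own. Each camera call takes 0.05 s, during which the arm holds its last target. There are 200 camera calls.

## Task

Air the washed bento trays: on the dark purple tray on the grey mat, gently set the pale lilac tray, and on that the other dark purple tray, zigzag so that air gets into each. The lilac one is shifted about 30 mm lengthwise (either way) on the rim of the tray below, sides in line; the top one goes back the other way, squarely above the bottom one. Once they are stacked and released, flick the fan's toggle switch over to the green-dot side; do not shift the bottom tray, and leave the mug, canister, cutlery case and teaspoon alone.

Things in the scene. Friction and masses are not known exactly. Their poses are not given: they have to be found in the camera images.
- bottom_tray_center (a point): Dark purple open-topped thick-walled bento tray, 150 mm long (x axis) x 60 mm wide (y axis) x 40 mm high, walls and rim lip 7 mm thick all round, outside straight-sided, flat underside, 160 g give or take. The point is the tray's centre, 20 mm above its underside and 20 mm below its rim; z up. Both ends are alike. It stands loose on the 4 mm thick drying mat and is the bottom of the stack.
- lilac_tray_center (a point): Pale lilac open-topped thick-walled bento tray, 150 mm long (x axis) x 60 mm wide (y axis) x 40 mm high, walls and rim lip 7 mm thick all round, outside straight-sided, flat underside, 160 g give or take. The point is the tray's centre, 20 mm above its underside and 20 mm below its rim; z up. Both ends are alike. Stands on the counter at the start; becomes the middle of the stack.
- purple_tray_center (a point): Dark purple open-topped thick-walled bento tray, 150 mm long (x axis) x 60 mm wide (y axis) x 40 mm high, walls and rim lip 7 mm thick all round, outside straight-sided, flat underside, 160 g give or take. The point is the tray's centre, 20 mm above its underside and 20 mm below its rim; z up. Both ends are alike. Stands on the counter (not on the mat) at the start; becomes the top of the stack.
- mat: Grey drying mat fixed on the counter, 270 (x) x 150 (y) x 4 mm; origin at the centre of its underside.
- fan: White box fan fixed to the counter with a switch console in front. Origin on the counter under the centre of the console (100 mm in x, 90 mm in y, 35 mm high). The fan housing is a 200 (x) x 70 (y) mm block 210 mm high, whose front face stands at y = +130 mm. On top of the console a red dot (off) lies 38 mm to -x of the bat and a green dot (on) 38 mm to +x.
- fan_switch (a joint): Steel toggle bat of the fan, swings along the fan's x axis about a pivot at fan x = 0, y = 0, 35 mm above the counter. -0.4 rad leans fully to -x over the red dot (off, the start); +0.4 rad leans fully to +x over the green dot (on). Past the upright (0) it snaps over by itself; about 4 N at mid-bat, pushed towards +x, starts it.
- bat_tip (a point): Point near the end of the toggle bat, 50 mm from its pivot along the bat; the bat is 12 mm in diameter with a 16 mm ball at the end, reaching 56 mm from the pivot.
- mug: White ceramic mug, 80 mm in diameter, 90 mm high, origin at the centre of its underside. Bystander.
- canister: Empty clear acrylic canister, 90 mm in diameter, 120 mm high, origin at the centre of its underside. Bystander.
- cutlery_case: Grey plastic cutlery case with sliding lid, 75 (x) x 220 (y) x 40 mm, origin at the centre of its underside. Bystander.
- teaspoon: Steel teaspoon 140 mm long lying along its x axis on the cutlery case. Bystander.
Things that resemble listed ones, but are neither listed nor needed, are in the scene too. What is shaped like the part that bears lilac_tray_center but orange, turquoise or yellow is not meant.

How it is judged:
On the way, in this order (a step that is already met when the one before it is completed fails the run):
1. the lilac tray rests on the bottom tray's rim, shifted lengthwise, released ((x of lilac_tray_center in the frame of bottom_tray_center between 0.018 and 0.045 m or x of lilac_tray_center in the frame of bottom_tray_center between -0.045 and -0.018 m) and y of lilac_tray_center in the frame of bottom_tray_center between -0.009 and 0.009 m and z of lilac_tray_center in the frame of bottom_tray_center between 0.035 and 0.044 m and angle between the x axis of bottom_tray_center and the x axis of lilac_tray_center, either way round below 0.14 rad and angle between lilac_tray_center's own z axis and vertical below 0.07 rad and contact force between the fingers and lilac_tray below 0.05 N and linear speed of lilac_tray below 0.03 m/s), for 0.2 s.
2. the other dark purple tray rests on the lilac one, squarely above the bottom tray, released ((x of lilac_tray_center in the frame of bottom_tray_center between 0.018 and 0.045 m or x of lilac_tray_center in the frame of bottom_tray_center between -0.045 and -0.018 m) and y of lilac_tray_center in the frame of bottom_tray_center between -0.009 and 0.009 m and z of lilac_tray_center in the frame of bottom_tray_center between 0.035 and 0.044 m and angle between the x axis of bottom_tray_center and the x axis of lilac_tray_center, either way round below 0.14 rad and angle between each of lilac_tray_center, purple_tray_center's own z axis and vertical below 0.07 rad and x of purple_tray_center in the frame of bottom_tray_center between -0.011 and 0.011 m and y of purple_tray_center in the frame of bottom_tray_center between -0.011 and 0.011 m and z of purple_tray_center in the frame of bottom_tray_center between 0.074 and 0.086 m and angle between the x axis of bottom_tray_center and the x axis of purple_tray_center, either way round below 0.14 rad and contact force between the fingers and purple_tray below 0.05 N and linear speed of purple_tray below 0.03 m/s), for 0.2 s.
3. the fan switch is over on the green side (value of joint fan_switch above 0.3 rad), for 0.2 s.
At the end, for the whole second after the job is handed in: Lilac tray level on the bottom tray, shifted 18-45 mm lengthwise, sides in line within 9 mm; other purple tray level on it, above the bottom one within 11 mm; both within 8 deg in yaw; bottom tray upright, moved under 30 mm; all at rest; switch past 0.3 rad on the green side (distance of bottom_tray_center from where it was at the start of the episode below 0.03 m and angle between bottom_tray_center's own z axis and vertical below 0.05 rad and (x of lilac_tray_center in the frame of bottom_tray_center between 0.018 and 0.045 m or x of lilac_tray_center in the frame of bottom_tray_center between -0.045 and -0.018 m) and y of lilac_tray_center in the frame of bottom_tray_center between -0.009 and 0.009 m and z of lilac_tray_center in the frame of bottom_tray_center between 0.035 and 0.044 m and angle between the x axis of bottom_tray_center and the x axis of lilac_tray_center, either way round below 0.14 rad and angle between each of lilac_tray_center, purple_tray_center's own z axis and vertical below 0.07 rad and x of purple_tray_center in the frame of bottom_tray_center between -0.011 and 0.011 m and y of purple_tray_center in the frame of bottom_tray_center between -0.011 and 0.011 m and z of purple_tray_center in the frame of bottom_tray_center between 0.074 and 0.086 m and angle between the x axis of bottom_tray_center and the x axis of purple_tray_center, either way round below 0.14 rad and value of joint fan_switch above 0.3 rad and linear speed of each of lilac_tray, purple_tray below 0.02 m/s); the robot touches nothing.
It fails at once if a tray is dropped or thrown (moves faster than 0.5 m/s while not held) ((contact force between the fingers and lilac_tray below 0.05 N and linear speed of lilac_tray above 0.5 m/s) or (contact force between the fingers and purple_tray below 0.05 N and linear speed of purple_tray above 0.5 m/s)).
It fails at once if a bystander is shifted by more than 40 mm (distance of any of mug, canister, cutlery_case, teaspoon from where it was at the start of the episode above 0.04 m).
It also fails if it takes over 64 s, if anything falls off the work surface, if the arm or the gripper's body presses on something with over 40 N, if the wrist force passes 120 N, or if a joint passes its speed limit or range.

## Working session

There is one attempt and no reset: what is moved stays moved. The work goes in short steps, each a Python script; the robot and the scene stay as the last script left them, time stands still between calls to the robot, and variables do not carry over. Pictures are saved under pics/ and viewed, at most 10 in all, crops included, and the job is handed in when it is done.

```bash
mkdir -p pics
cat > h.py <<'E'
import numpy as np, cv2
from bench import *
def cloud(c):
    z=c["range_z"]; K=np.array(c["intrinsics"]); R=np.array(c["R"]); t=np.array(c["t"])
    v,u=np.mgrid[:z.shape[0],:z.shape[1]]
    P=np.stack([(u-K[0,2])/K[0,0]*z,(v-K[1,2])/K[1,1]*z,z],-1)
    return (P-t)@R, z>0
def rect(P,m,zlo,zhi):
    q=P[m&(P[...,2]>zlo)&(P[...,2]<zhi)]
    if len(q)<20: return None
    lo,hi=np.percentile(q[:,2],[2,98])
    r=cv2.minAreaRect((q[:,:2]*1000).astype(np.float32))
    b=cv2.boxPoints(r); e=[b[1]-b[0],b[2]-b[1]]; L=max(e,key=np.linalg.norm)
    yaw=np.arctan2(L[1],L[0]); yaw=(yaw+np.pi/2)%np.pi-np.pi/2
    return np.round([r[0][0],r[0][1],max(r[1]),min(r[1]),np.degrees(yaw),hi*1000,len(q)],1)
E
python3 - <<'E'
from h import *
ims=[]
for n in ["top","scene"]:
    c=capture(n); P,ok=cloud(c); cv2.imwrite(f"pics/{n}0.png",c["image"]); np.savez(f"{n}0.npz",P=P,ok=ok,im=c["image"])
    print(n,-np.array(c["R"]).T@c["t"])
    for q in ["bottom_tray_center","lilac_tray_center","fan_switch","fan","mat","mug","canister","cutlery_case","bat_tip","teaspoon"]:
        for s in silhouettes(n,q):
            if s["conf"]<.25: continue
            m=s["region"]&ok; zs=P[m][:,2] if m.any() else [0]
            hi=np.percentile(zs,95); bgr=np.median(c["image"][s["region"]],0)
            print(q,round(s["conf"],2),np.round(s["xy"]),bgr,rect(P,m,hi-.008,hi+.006))
print(current_clock())
E
```

```text
top [ 0.36987541 -0.03490281  1.0108102 ]
bottom_tray_center 0.9 [228. 208.] [142.  38. 101.] [567.7  92.9 149.7  61.5 -80.5  48.3 466. ]
bottom_tray_center 0.63 [366. 255.] [144.  41. 103.] [ 439.7 -249.3  150.6   60.4   88.4   43.8  475. ]
lilac_tray_center 0.79 [386. 129.] [150. 147.  58.] [ 778.4 -341.6  152.1   63.1   84.8   43.9  480. ]
lilac_tray_center 0.71 [443. 276.] [ 65. 203. 217.] [ 385.7 -440.9  150.5   61.2   49.5   43.8  521. ]
lilac_tray_center 0.68 [349. 195.] [187. 166. 178.] [ 601.2 -222.4  150.6   60.9  -82.7   44.6  465. ]
lilac_tray_center 0.57 [420. 196.] [ 42. 112. 185.] [ 581.9 -416.1  151.    62.7   53.6   44.2  509. ]
fan_switch 0.54 [230. 211.] [142.  38. 101.] [567.7  92.7 150.1  61.4 -80.5  48.3 466. ]
fan_switch 0.5 [119. 254.] [133. 132. 129.] [469.5 356.9  13.6  12.5  87.5  89.7  34. ]
fan 0.93 [ 55. 248.] [195.  195.  200.5] [ 4.990e+02  5.189e+02  1.991e+02  7.210e+01 -2.900e+00  2.138e+02
  3.032e+03]
mat 0.78 [243. 226.] [119.5 117.  118. ] [ 555.1   78.5  269.2  150.6  -79.9    8.8 3917. ]
mug 0.75 [178. 152.] [172. 180. 180.] [733.2 209.6  79.2
[... 913 characters left out ...]
 43.4  618. ]
lilac_tray_center 0.62 [172. 302.] [ 56. 102. 188.] [ 585.1 -416.4  150.3   66.    53.6   43.6  571. ]
fan_switch 0.61 [359. 151.] [168. 171. 179.] [503.1 515.6 202.8  78.6  -2.1 214.3 497. ]
fan_switch 0.49 [333. 168.] [152. 153. 155.] None
fan 0.86 [358. 152.] [168. 171. 178.] [503.1 515.6 202.8  78.6  -2.1 214.3 494. ]
mat 0.92 [285. 234.] [95. 94. 97.] [ 557.1   75.7  276.6  152.2  -79.7    8.9 1356. ]
mug 0.83 [374. 212.] [176.  188.5 192. ] [762.5 178.8 164.   75.7 -47.9  93.5 162. ]
cutlery_case 0.86 [304. 287.] [126.  125.5 125. ] [ 781.8 -117.9  215.9   71.4  -85.    41.  1048. ]
teaspoon 0.58 [318. 262.] [156. 154. 156.] [774.1 -97.  138.8  50.  -89.1  58.8 194. ]
1.1
```

View pics/top0.png

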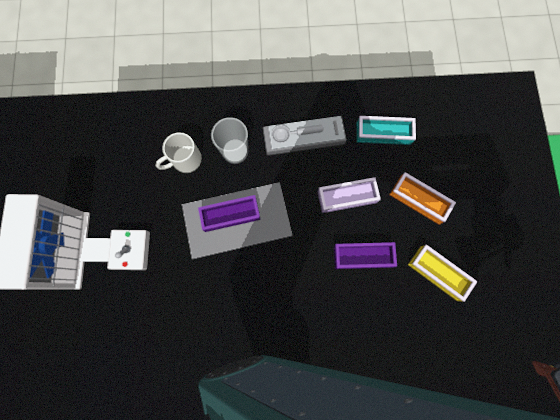

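```bash
cat >> h.py <<'E'
from scipy.spatial.transform import Rotation as Ro
def quat(a):
    x=np.array([np.cos(a),np.sin(a),0]); z=np.array([0,0,-1.]); return Ro.from_matrix(np.c_[x,np.cross(z,x),z]).as_quat()
def best(p,deg):
    j0=np.array(current_joint_pos()); o=[]
    for k in (0,180):
        q=quat(np.radians(deg+k)); j=inverse_kinematics(p,q)
        if j is not None: o.append((np.abs(np.array(j)-j0).max(),q,j))
    return min(o,key=lambda s:s[0])
E
python3 - <<'E'
from h import *
print(current_position(),Ro.from_quat(current_orientation()).as_matrix().round(2).tolist())
for p,a in [((.601,-.222,.02),-82.7),((.44,-.249,.02),88.4),((.568,.093,.1),-80.5),((.43,.354,.06),-2.9),((.43,.354,.06),87)]:
    for h in (0,.2):
        b=best(np.add(p,[0,0,h]),a); print(p,round(b[0],2),np.round(b[2],2))
E
```

```text
[ 0.21236326 -0.56113934  0.2226346 ] [[0.94, 0.35, -0.0], [0.35, -0.94, 0.0], [0.0, -0.0, -1.0]]
(0.601, -0.222, 0.02) 0.86 [-0.46  0.64  1.6  -0.    0.91 -0.59]
(0.601, -0.222, 0.02) 0.86 [-0.46  0.42  1.42 -0.    1.3  -0.59]
(0.44, -0.249, 0.02) 0.67 [-0.65  0.51  1.91 -0.    0.72 -0.62]
(0.44, -0.249, 0.02) 0.67 [-0.65  0.23  1.71 -0.    1.2  -0.62]
(0.568, 0.093, 0.1) 1.37 [ 0.04  0.46  1.69 -0.    0.99 -0.12]
(0.568, 0.093, 0.1) 1.37 [ 0.04  0.26  1.46 -0.    1.42 -0.12]
(0.43, 0.354, 0.06) 1.89 [ 0.56  0.49  1.77 -0.    0.88 -0.96]
(0.43, 0.354, 0.06) 1.89 [ 0.56  0.26  1.55 -0.    1.32 -0.96]
(0.43, 0.354, 0.06) 1.89 [ 0.56  0.49  1.77 -0.    0.88  0.62]
(0.43, 0.354, 0.06) 1.89 [ 0.56  0.26  1.55 -0.    1.32  0.62]
```

The top view shows the mat tray at (228,212), lilac at (349,195) and the loose purple tray at (366,255). The bat leans toward the red dot at (125,264), with green at (127,235), so the measurements match the layout. Next I'll pick the lilac tray.

```bash
cat >> h.py <<'E'
def pick(xy,deg):
    b=best([*xy,.12],deg); move_ptp([*xy,.12],b[1]); move_gripper(.088)
    print("down contact",servo_line([*xy,.004],rate=.12,contact_N=8))
    move_gripper(.03); print("gap",current_finger_gap(),"grip",current_grip_force())
    servo_line([*xy,.2],rate=.15); print("lift gap",current_finger_gap(),current_force(),current_clock())
def place(xy,deg,zu):
    p=[*xy,zu+.10]; b=best(p,deg); move_ptp(p,b[1])
    servo_line([*xy,zu+.004+.012],rate=.12); sleep(.2)
    c=servo_line([*xy,zu+.004-.006],rate=.02,contact_N=3); print("contact",c,current_position(),current_force())
E
python3 - <<'E'
from h import *
pick([.6012,-.2224],-82.7)
a=np.radians(-80.5); d=np.array([np.cos(a),np.sin(a)])
place(np.array([.5677,.0929])+.03*d,-80.5,.044)
c=capture("scene"); cv2.imwrite("pics/s1.png",cv2.resize(c["image"][120:330,180:460],None,fx=2.5,fy=2.5))
E
```

```text
down contact False
gap 0.060028284706471036 grip 29.997055996209383
lift gap 0.059679858050860575 [-0.11346617  0.73589219 -0.54654007] 6.3417
contact True [0.57255626 0.06334245 0.04817098] [-0.49133416 -0.55117176  3.3411235 ]
```

View pics/s1.png

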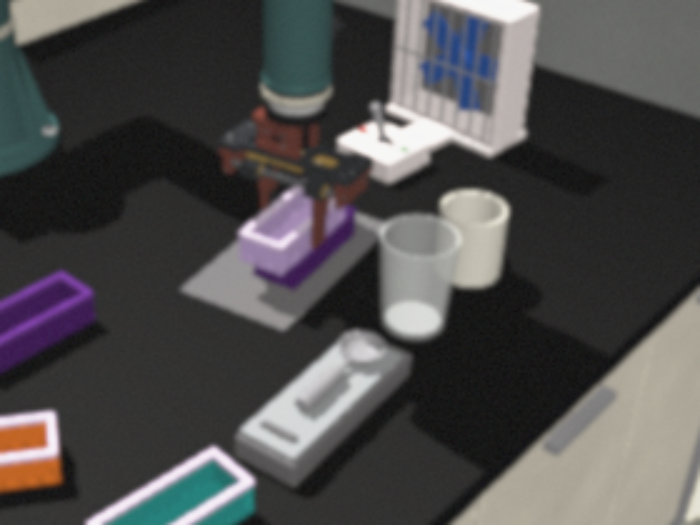

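The crop shows the lilac tray resting on the mat tray, shifted toward -y (about (300,235)), with contact at the expected height. I'll release it, move to the purple tray, and check the lilac placing from the top camera.

Run:
```python
from h import *
move_gripper(.088); sleep(.1)
p=np.array(current_position()); servo_line(p+[0,0,.12],rate=.12); sleep(.2)
pick([.4397,-.2493],88.4)
c=capture("top"); P,ok=cloud(c); np.savez("t2.npz",P=P,ok=ok,im=c["image"])
near=ok&(np.hypot(P[...,0]-.57,P[...,1]-.08)<.13)
print("lilac",rect(P,near,.080,.098))
print("bottom rim part",rect(P,near,.042,.053))
for s in silhouettes("top","lilac_tray_center"):
    print(s["conf"],s["xy"],rect(P,s["region"]&ok,.080,.098))
cv2.imwrite("pics/t2.png",cv2.resize(c["image"][130:310,130:430],None,fx=2.5,fy=2.5))
print(current_clock())
```

```text
down contact False
gap 0.0598067123850781 grip 29.99955939128995
lift gap 0.05996765242738455 [-0.77285542  0.20506115 -1.29343879] 15.8917
lilac [572.7  63.2 149.8  60.8 -80.6  88.  497. ]
bottom rim part [569.7  79.2 177.6  60.5 -80.6  52.9 741. ]
0.85 [386.8, 130.7] None
0.76 [400.1, 180.6] None
0.69 [240.7, 206.1] [572.7  63.2 149.8  60.8 -80.6  88.  496. ]
0.55 [445.1, 276.3] None
15.9917
```

View pics/t2.png

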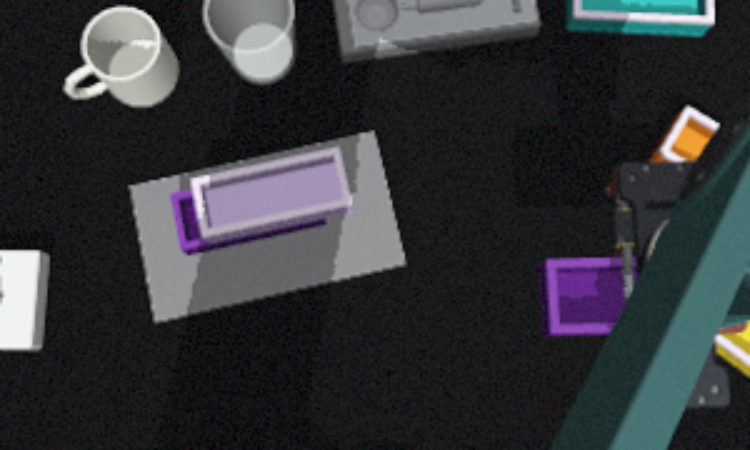

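The crop shows the lilac tray level at (270,190), shifted about 30 mm toward -y with the purple rim still visible at its left end. The purple tray is held at (590,295). I'll place it on top.

Run:
```python
from h import *
place([.5677,.0929],-80.5,.084)
move_gripper(.088); sleep(.1)
p=np.array(current_position()); servo_line(p+[0,0,.12],rate=.12)
b=best([.42,.357,.2],-2.9); move_ptp([.42,.357,.2],b[1]); move_gripper(0.0)
c=capture("top"); P,ok=cloud(c)
near=ok&(np.hypot(P[...,0]-.57,P[...,1]-.08)<.13)
print("purple",rect(P,near,.12,.138)); print("lilac part",rect(P,near,.080,.095))
cv2.imwrite("pics/t3.png",cv2.resize(c["image"][130:330,50:350],None,fx=2.5,fy=2.5))
print(current_clock())
```

```text
contact True [0.56760996 0.09289588 0.08818714] [-0.4858303   0.81414607  5.32459188]
purple [567.4  92.6 150.3  61.3 -80.3 128.4 541. ]
lilac part [ 569.7   76.6  177.5   60.2  -80.    94.6 1048. ]
23.45
```

View pics/t3.png

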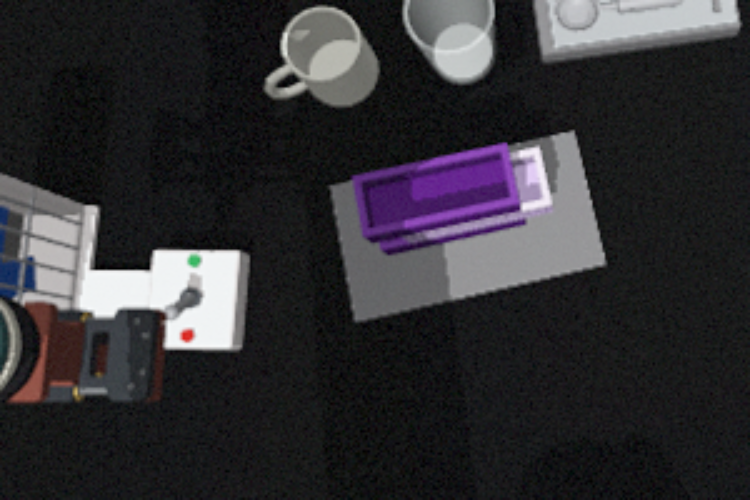

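The crop shows the stack square: top tray at (437,190), lilac end showing at (535,180). The bat at (187,297) still leans red. Now I'll flick the switch.

Run:
```python
from h import *
servo_line([.42,.357,.062],rate=.12); print(current_position())
servo_line([.49,.3545,.062],rate=.06); print(current_force()); sleep(.3)
servo_line([.44,.356,.062],rate=.1); servo_line([.42,.357,.2],rate=.15)
b=best([.40,.15,.3],-2.9); move_ptp([.40,.15,.3],b[1]); sleep(.2)
c=capture("top"); P,ok=cloud(c)
con=ok&(np.hypot(P[...,0]-.49,P[...,1]-.355)<.05)
print("bat",rect(P,con,.075,.1))
near=ok&(np.hypot(P[...,0]-.57,P[...,1]-.08)<.13)
print("purple",rect(P,near,.12,.138))
cv2.imwrite("pics/t4.png",cv2.resize(c["image"][130:330,50:350],None,fx=2.5,fy=2.5))
print(current_clock())
```

```text
[0.42052733 0.35735455 0.06262514]
[-15.06691426   2.86340013   9.21352986]
bat None
purple [567.5  92.6 149.8  61.1 -80.7 128.  549. ]
29.2667
```

View pics/t4.png

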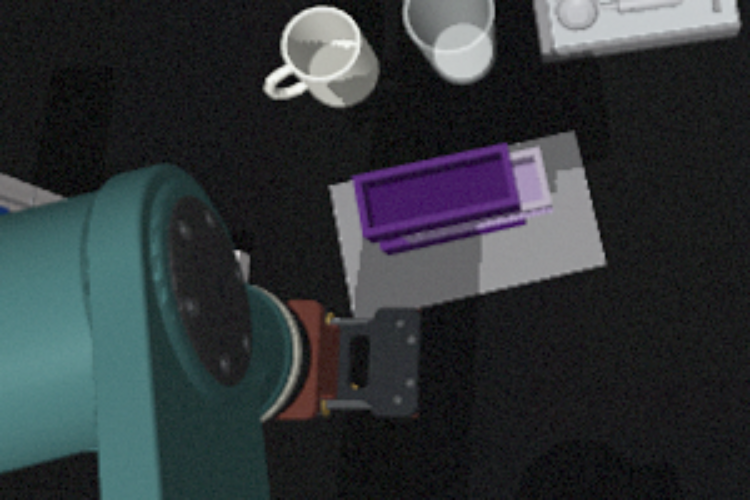

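The arm hides the console here, while the stack is still square at (437,190). I'll move clear and look at the bat.

Run:
```python
from h import *
b=best([.42,-.1,.35],-2.9); move_ptp([.42,-.1,.35],b[1]); sleep(.2)
c=capture("top"); P,ok=cloud(c)
con=ok&(np.hypot(P[...,0]-.49,P[...,1]-.355)<.05)
print("bat",rect(P,con,.075,.1),rect(P,con,.055,.075))
cv2.imwrite("pics/t5.png",cv2.resize(c["image"][180:300,60:220],None,fx=4,fy=4))
print(current_clock())
```

```text
bat [506.4 352.9  15.3  12.5 -35.3  89.9  41. ] [497.1 353.1  13.2   7.1 -55.   72.2  23. ]
30.5167
```

View pics/t5.png

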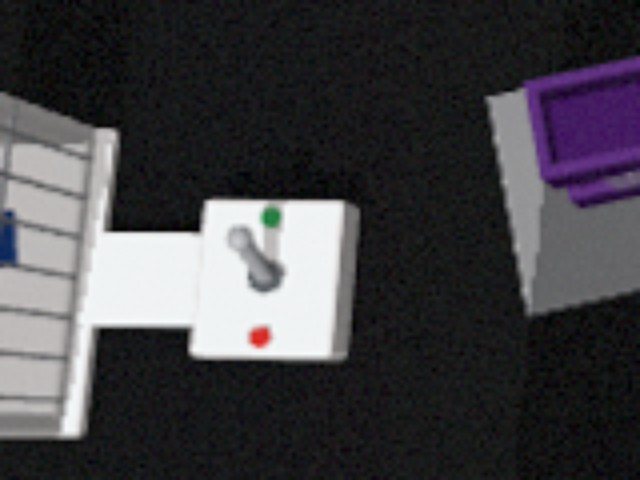

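The bat ball at (238,238) now leans to the green side. It moved from x = 469 to 506 mm, which is the full swing. I'm handing in.

```bash
python3 -c "
from bench import *
print(close_job())"
```

```text
the job is handed in; nothing more can be done
None
```

The trays are stacked zigzag (lilac shifted about 30 mm, top purple tray within about 1 mm of square above the bottom one), the fan switch is over on the green side, and the job was handed in at about 31 s; no verdict was returned.

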